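Index the injector rack to its next hole

ROBOT

A 7-joint arm with a two-finger parallel gripper is mounted at the origin on the work surface. World frame = base frame: x ahead of the robot, y to its left, z up, the work surface at z = 0. Lengths are in m, angles in rad, forces in N, time in s.
With the tool pointing down it reaches from about 0.425 to 0.925 m from the base axis. Payload 6.8 kg.
Tool frame: the origin (TCP) lies midway between the tips of the shut fingers; the grasp point (between the pads) lies bot.grip_point_offset behind it (bot.grip_point_offset is the distance from the TCP to the grasp point, in m); z points along the fingers, y is the line along which they close (so a half turn about z gives the same grasp; the last joint's range is limited). The gripper opens to 85 mm and grips with 20 to 120 N. Pads are 22 mm wide; open, the fingers measure 114 mm over their backs; the gripper's body (76 mm by 85 mm) begins 54 mm behind the grasp point. The pads swing forward as they close: fully open they stand 13 mm farther back than shut.
Start: joints at [1.069, 0.477, 0.022, 1.555, -0.011, 1.109, -0.083], TCP at [0.259, -0.623, 0.231] pointing down, gripper open.
Joint ranges: [-2.96, 2.96], [-0.34, 2.1], [-1.41, 1.46], [0.24, 2.44], [-1.37, 4.51], [0.17, 1.92], [-2.96, 2.96]. Speed limits (rad/s): [2.39, 2.39, 3.14, 3.14, 3.14, 3.14, 3.14].

INTERFACE

Orientations are given as a unit quaternion [w, x, y, z].
In Python, from station import get_obs, cams, job, bot gives the robot as it stands.
- The arm moves only by the tool arm_command, never from a script. Its argument "rows" is a list that holds one entry, the list of rows, each a list of 5 numbers: the finger opening in mm, from 0 to 85.4, then the shift along the world's x, y, z in units of 60 mm (1.0 is 60 mm), then the turn about the world's z in units of 0.08 rad (1.0 is 0.08 rad). In form: [[[grip, x, y, z, turn], ...]]. A call has exactly 10 rows; each row shifts and turns the commanded pose from where the row before left it; what a row does not reach is not made up. A row lasts 1/8 s, in which the tool goes at most 62.5 mm and 10.7 degrees, less where a joint would pass 70% of its speed; a pose out of reach is approached as far as the arm can. A call with a number of a shift or a turn outside -1 to 1 is refused whole. A call with a gripper value outside its range is refused whole. The fingers move at their own pace and stop on an object; "newtons" is the grip in N (left out, the last holds). Time passes only in rows, so rows that do not move let the fingers close, or fill a call up. It gives the time, the measured TCP pose, the force, the opening and the grip force at its end, in the units of the state.
- get_obs(): the state, without advancing time (a new reading comes with each control period).
- cams.read_camera(name): name is "side" or "top" or "wrist"; returns the picture (384x512x3 uint8, red, green, blue); there is no depth.
- cams.camera_params(name): a dict with "K" (3x3 intrinsics, pixels), "extrinsics" (4x4, takes a point from camera to world coordinates). Camera axes: x right, y down, z forward; pixel columns grow to the right and rows downward; lengths in m; the calibration is good to about 2 mm. A picture is of the moment at which its call begins: read the wrist's pose just before it. camera_params takes no time and is no camera call; for the wrist camera it gives the pose at the moment of the call.
- job.hand_in(): hands the job in; it is judged then, once.
The state is a dict: "t": time; "q": joint angles; "joint_vel": joint speeds; "joint_torque": joint torques, N m; "eef_pos": TCP position; "tool_rot": TCP orientation; "contact_force": force on the tool from outside, world axes, zero at the start; "torque": the same for the moment, N m; "gripper_width": opening from 0.0 (shut) to 1.0 (fully open); "grasp_force": force on a finger pad.
Only numpy, scipy, OpenCV 4.12 (cv2) and the standard library are available. Lean on these libraries where they do the work, as an engineer would, in place of code of your own. Each camera call takes 0.05 s, during which the arm holds its last target. There are 200 camera calls.

TASK

Press the spring plunger of the rotary injector rack all the way in with closed fingertips, keep it pressed while you push the table round clockwise (seen from above) to the next index hole, then let the plunger spring back out there so that the table is locked, and take the hand away. Leave the injectors standing in their cups, and do not move the things lying about.

Things in the scene. Friction and masses are not known exactly. Their poses are not given: they have to be found in the camera images.
- table_top (a joint): turning angle of the rack's table about its vertical axis, rad; 0 at the start, grows clockwise seen from above; the locked positions (holes) are every 60 degrees (1.047 rad), so the next one is +1.047. Locked, it has about 0.5 degrees of play either way. Freed, it turns with light friction (about 1.5 N at the plunger) and stays where it is left. It can turn 2.2 rad either way.
- plunger (a joint): how far the plunger is pressed down, m; 0 fully out, 0.012 fully in (stop). A spring pushes it out (about 4 N at the start of travel, 9 N fully in). Pressed more than about 9 mm the lock is free; between holes it cannot come out past about 9 mm in, and slides along there by itself; over a hole it springs out to 0 when let go, and locks.
- dish (a point): centre of the floor of the black round dished head of the plunger, on the lug that sticks out of the table's edge; moves with plunger and table. The dish faces up: outside 58 mm across, inside 50 mm across, rim 8 mm above the floor. Its centre is 105 mm from the table's axis. Its floor is 72 mm above the bench when the plunger is out. The press direction is straight down. A fingertip in the dish, pressing and moving sideways, carries the table round with it.
- next_hole (a point): the next index hole: dark spot 13 mm wide on top of the fixed index plate, 105 mm from the axis, 60 degrees clockwise from the plunger's starting place (the smaller grey bolt heads nearer the plate edge, 130 mm out, are not holes); fixed, 20 mm above the bench. The dish centre must finally stand above it.
- axis (a point): point on the vertical axis of the table, on top of the fixed index plate (steel disc 280 mm across, 20 mm high, standing fixed on the bench); fixed. The turning table above it is an aluminium disc 152 mm across, its top 35 mm above the bench, with six cups (24 mm across, top 59 mm above the bench) 55 mm from the axis. On the side of the plate away from the plunger a fixed post, 127 mm from the axis, carries a blue arm reaching in over one cup, top 161 mm above the bench.
- injector0_mid (a point): middle of a fuel injector standing loose in a cup of the table: steel and black, 20 mm thick, 70 mm high, top 109 mm above the bench. Rides with the table; leave it in its cup
- injector1_mid (a point): middle of a fuel injector standing loose in a cup of the table: steel and black, 20 mm thick, 70 mm high, top 109 mm above the bench. Rides with the table; leave it in its cup
- injector2_mid (a point): middle of a fuel injector standing loose in a cup of the table: steel and black, 20 mm thick, 70 mm high, top 109 mm above the bench. Rides with the table; leave it in its cup
- injector3_mid (a point): middle of a fuel injector standing loose in a cup of the table: steel and black, 20 mm thick, 70 mm high, top 109 mm above the bench. Rides with the table; leave it in its cup
- spray_can_mid (a point): middle of a bystanding spray can, 58 mm across, 150 mm high
- grease_jar_mid (a point): middle of a bystanding jar, 70 mm across, 75 mm high
- socket_mid (a point): middle of a bystanding steel socket, 34 mm across, 62 mm high, on end
- wrench_mid (a point): middle of a bystanding wrench lying flat, 180 mm long

How it is judged:
On the way, in this order (a step that is already met when the one before it is completed fails the run):
1. the plunger is pressed in far enough to free the lock, the table still at the first hole (value of joint plunger above 0.009 m and value of joint table_top between -0.15 and 0.15 rad), for 0.05 s.
2. the table is turned clockwise more than half-way to the next hole, the plunger still in (value of joint table_top above 0.6 rad and value of joint plunger above 0.006 m), for 0.05 s.
At the end, for the whole second after the job is handed in: the table stands 60 degrees (within 1.7) clockwise of its start, locked: the plunger is out to within 2 mm over the next hole (dish centre within 4 mm of it), and all four injectors stand in their cups (value of joint table_top between 1.017 and 1.077 rad and value of joint plunger below 0.002 m and horizontal distance between dish and next_hole below 0.004 m and z of each of injector0_mid, injector1_mid, injector2_mid, injector3_mid in the frame of axis below 0.062 m and angle between each of injector0_mid, injector1_mid, injector2_mid, injector3_mid's own z axis and vertical below 0.3 rad); the robot touches nothing.
It fails at once if an injector is lifted out of its cup or knocked over (not (z of injector0_mid in the frame of axis below 0.062 m) or not (z of injector1_mid in the frame of axis below 0.062 m) or not (z of injector2_mid in the frame of axis below 0.062 m) or not (z of injector3_mid in the frame of axis below 0.062 m) or not (angle between injector0_mid's own z axis and vertical below 0.3 rad) or not (angle between injector1_mid's own z axis and vertical below 0.3 rad) or not (angle between injector2_mid's own z axis and vertical below 0.3 rad) or not (angle between injector3_mid's own z axis and vertical below 0.3 rad)).
It fails at once if a bystanding thing is moved more than 15 mm (distance of any of spray_can_mid, grease_jar_mid, socket_mid, wrench_mid from where it was at the start of the episode above 0.015 m).
It also fails if it takes over 42 s, if anything falls off the work surface, if the arm or the gripper's body presses on something with over 40 N, if the wrist force passes 120 N, or if a joint passes its speed limit or range.

## Working session

There is one attempt and no reset: what is moved stays moved. The work goes in short steps, Python scripts to look and compute and a tool call to move; the robot and the scene stay as the last step left them, time stands still between calls to the robot, and variables do not carry over. Pictures are saved under pics/ and viewed, at most 10 in all, crops included, and the job is handed in when it is done.

Besides the shell and the picture viewer there is one more tool, called after "Request:" as name(argument=value, ...) on one line, values as JSON. arm_command: Moves the arm, as the interface text tells. Its arguments: {"type":"object","properties":{"rows":{"type":"array"},"newtons":{"type":"number"}},"required":["rows"]}

```bash
mkdir -p pics
python3 - <<'E'
from station import get_obs,cams,bot
import cv2
for n in("side","top"):
    im=cams.read_camera(n); cv2.imwrite(f"pics/{n}0.png",im[:,:,::-1])
    p=cams.camera_params(n);print(n,p["K"].round(1).tolist(),p["extrinsics"].round(3).tolist())
o=get_obs();print(o,bot.grip_point_offset)
E
```

```text
side [[460.0, 0.0, 260.7], [0.0, 460.0, 191.2], [0.0, 0.0, 1.0]] [[0.997, -0.017, 0.069, 0.442], [-0.067, -0.539, 0.839, -0.968], [0.023, -0.842, -0.539, 0.678], [0.0, 0.0, 0.0, 1.0]]
top [[376.5, 0.0, 259.8], [0.0, 376.5, 192.0], [0.0, 0.0, 1.0]] [[0.018, -0.99, 0.141, 0.404], [-1.0, -0.016, 0.013, -0.013], [-0.01, -0.142, -0.99, 1.108], [0.0, 0.0, 0.0, 1.0]]
{'t': 0.1, 'q': array([ 1.06888167,  0.47772745,  0.02234755,  1.55634164, -0.01147844,
        1.10931131, -0.08308198]), 'joint_vel': array([ 0.00085733, -0.00078156,  0.00136764, -0.00269797,  0.00072698,
        0.00063377, -0.00274715]), 'joint_torque': array([ 3.57787671e-03, -5.97775412e+01,  1.61308408e+00, -2.81956011e+01,
        1.27566716e-02,  5.03339790e-03, -6.27073996e-05]), 'eef_pos': array([ 0.25878356, -0.62284578,  0.23042095]), 'tool_rot': array([-7.96752720e-04,  9.80671723e-01,  1.95658588e-01, -2.31574201e-04]), 'contact_force': array([0.21898027, 0.11932592, 0.01821277]), 'torque': array([0.01222252, 0.00778974, 0.06246913]), 'grasp_force': 0.0, 'gripper_width': 1.0002247765771315} 0.0187
```

View pics/top0.png

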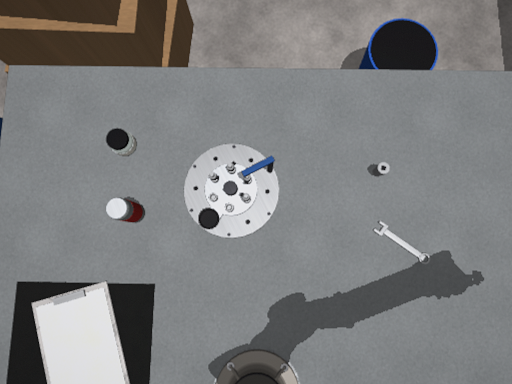

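View pics/side0.png

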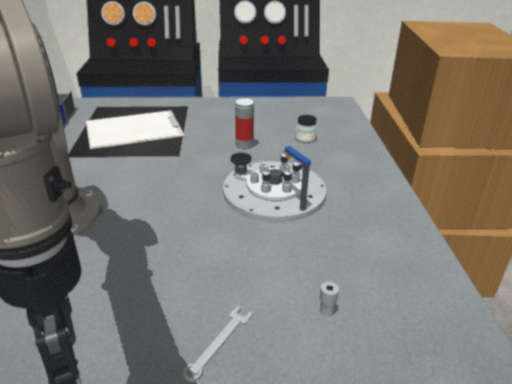

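The top view shows the rack centred near pixel (231,189) and the black dish near (208,217). The post with the blue arm is at (270,165). The spray can and jar are to the left, at (125,210) and (120,140), and the wrench and socket are to the right. Next I measure precisely.

```bash
cat > h.py <<'E'
import numpy as np,cv2
from station import get_obs,cams,bot
def ray(n,uv,z):
    p=cams.camera_params(n);K,E=p["K"],p["extrinsics"]
    d=E[:3,:3]@np.linalg.inv(K)@np.array([uv[0],uv[1],1.]);c=E[:3,3]
    return c+d*(z-c[2])/d[2]
def proj(n,X):
    p=cams.camera_params(n);K,E=p["K"],p["extrinsics"]
    x=K@(E[:3,:3].T@(np.asarray(X)-E[:3,3]));return x[:2]/x[2]
E
python3 - <<'E'
from h import *
im=cams.read_camera("top");cr=im[130:250,170:300]
g=cv2.cvtColor(im,cv2.COLOR_RGB2GRAY)
# plate
m=np.zeros_like(g);m[130:250,170:300]=(g[130:250,170:300]>140)
c=max(cv2.findContours(m,cv2.RETR_EXTERNAL,cv2.CHAIN_APPROX_NONE)[0],key=cv2.contourArea)
P=np.array([ray("top",p[0],.02)[:2] for p in cv2.convexHull(c)])
A=np.c_[2*P,np.ones(len(P))];s=np.linalg.lstsq(A,(P**2).sum(1),rcond=None)[0]
print("axis",s[:2],"r",np.sqrt(s[2]+s[0]**2+s[1]**2))
d=np.zeros_like(g);d[200:235,190:225]=g[200:235,190:225]<60
n,l,st,ce=cv2.connectedComponentsWithStats(d)
i=1+st[1:,4].argmax();print(ce[i],st[i])
D=ray("top",ce[i],.080)[:2];print("dish",D)
a=s[:2];v=D-a;print("r",np.hypot(*v),"ang",np.degrees(np.arctan2(v[1],v[0])))
th=-np.pi/3;R=np.array([[np.cos(th),-np.sin(th)],[np.sin(th),np.cos(th)]])
u=v/np.hypot(*v)*.105;h=a+R@u;print("dish105",a+u,"hole",h)
big=cv2.resize(cr,None,fx=5,fy=5,interpolation=cv2.INTER_CUBIC)[:,:,::-1].copy()
for X,col in(([*a,.02],(0,0,255)),([*D,.08],(0,255,0)),([*h,.02],(255,0,255))):
    q=(proj("top",X)-[170,130]+.5)*5;cv2.circle(big,tuple(q.astype(int)),3,col,-1)
cv2.imwrite("pics/c1.png",big)
for nm,uv,z in(("can",(118,209),.15),("jar",(118,138),.075)):print(nm,ray("top",uv,z))
E
```

```text
axis [0.56510653 0.08602317] r 0.1407415964007786
[208.36825397 218.22539683] [199 209  20  20 315]
dish [0.4759694  0.14009762]
r 0.1042567694906744 ang 148.75718341024645
dish105 [0.47533396 0.1404831 ] hole [0.56738393 0.19099847]
can [0.49076397 0.36255777 0.15      ]
jar [0.69977978 0.40637489 0.075     ]
```

View pics/c1.png

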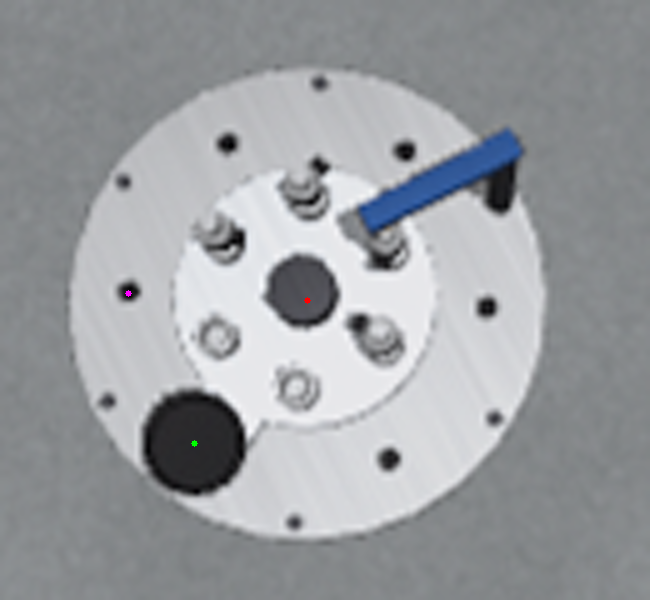

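The overlay puts the computed hole (pink dot) on the dark hole, at crop pixel (128,292). The path to it is free, so I move to above the dish.

Request:
arm_command(rows=[[[0,0.36,0.6,0,0],[0,0.36,0.6,0,0],[0,0.36,0.6,0,0],[0,0.36,0.6,0,0],[0,0.36,0.6,0,0],[0,0.36,0.6,0,0],[0,0.36,0.6,0,0],[0,0.36,0.6,0,0],[0,0.36,0.6,0,0],[0,0.36,0.6,0,0]]], newtons=40)

```text
t: 1.4
eef_pos: [0.4754, -0.2621, 0.2312]
tool_rot: [-0.0, 0.981, 0.196, -0.0]
contact_force: [-0.2, 0.0, 0.2]
gripper_width: -0.002
grasp_force: 0.0
```

Request:
arm_command(rows=[[[0,0,0.66,-0.1,0],[0,0,0.66,-0.1,0],[0,0,0.66,-0.1,0],[0,0,0.66,-0.1,0],[0,0,0.66,-0.1,0],[0,0,0.66,-0.1,0],[0,0,0.66,-0.1,0],[0,0,0.66,-0.1,0],[0,0,0.66,-0.1,0],[0,0,0.66,-0.1,0]]])

```text
t: 2.65
eef_pos: [0.4748, 0.1338, 0.171]
tool_rot: [0.0, 0.981, 0.196, -0.0]
contact_force: [0.4, -0.1, -0.6]
gripper_width: 0.004
grasp_force: 0.0
```

Request:
arm_command(rows=[[[0,0.01,0.11,-0.2,0],[0,0,0,-0.2,0],[0,0,0,-0.2,0],[0,0,0,-0.2,0],[0,0,0,-0.2,0],[0,0,0,-0.2,0],[0,0,0,-0.1,0],[0,0,0,-0.1,0],[0,0,0,-0.1,0],[0,0,0,0,0]]])

```text
t: 3.9
eef_pos: [0.4754, 0.1392, 0.081]
tool_rot: [0.0, 0.981, 0.196, -0.0]
contact_force: [-0.9, 0.8, -0.8]
gripper_width: 0.001
grasp_force: 0.0
```

Run:
```python
from h import *
a=cams.read_camera("side")[120:240,190:350];b=cams.read_camera("top")[130:250,150:310]
cv2.imwrite("pics/c2.png",cv2.resize(np.hstack([a,b]),None,fx=2.5,fy=2.5,interpolation=cv2.INTER_CUBIC)[:,:,::-1])
```

```text
(no output)
```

View pics/c2.png

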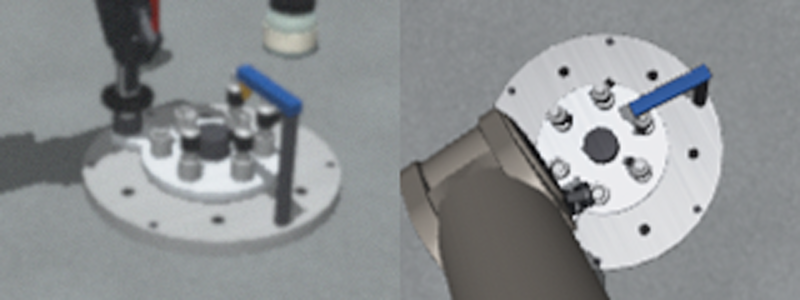

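The side view shows the shut fingers centred over the dish at (127,97). Next I press.

Request:
arm_command(rows=[[[0,0,0,-0.06,0],[0,0,0,-0.06,0],[0,0,0,-0.06,0],[0,0,0,-0.05,0],[0,0,0,-0.05,0],[0,0,0,-0.04,0],[0,0,0,-0.03,0],[0,0,0,-0.03,0],[0,0,0,0,0],[0,0,0,0,0]]])

```text
t: 5.25
eef_pos: [0.4767, 0.1407, 0.0599]
tool_rot: [-0.001, 0.981, 0.196, 0.001]
contact_force: [-3.4, 0.8, 15.9]
gripper_width: 0.0
grasp_force: 7.9
```

Plunger is at its stop (z 0.060, 16 N). I compute the arc steps.

```bash
python3 -c "
import numpy as np
a=np.radians(148.9-np.linspace(0,60,21));p=.105*np.c_[np.cos(a),np.sin(a)]/.06
print(np.diff(p.round(2),axis=0).round(2).tolist())"
```

```text
[[0.05, 0.08], [0.05, 0.08], [0.06, 0.07], [0.06, 0.07], [0.07, 0.06], [0.06, 0.06], [0.08, 0.06], [0.07, 0.06], [0.08, 0.05], [0.07, 0.04], [0.09, 0.04], [0.08, 0.04], [0.08, 0.04], [0.09, 0.02], [0.09, 0.03], [0.09, 0.02], [0.09, 0.01], [0.09, 0.01], [0.09, 0.01], [0.09, 0.0]]
```

Request:
arm_command(rows=[[[0,0.05,0.08,0,0],[0,0.05,0.08,0,0],[0,0.06,0.07,0,0],[0,0.06,0.07,0,0],[0,0.07,0.06,0,0],[0,0.06,0.06,0,0],[0,0.08,0.06,0,0],[0,0.07,0.06,0,0],[0,0.08,0.05,0,0],[0,0.07,0.04,0,0]]])

```text
t: 6.5
eef_pos: [0.5164, 0.1775, 0.06]
tool_rot: [0.0, 0.981, 0.195, 0.002]
contact_force: [-1.3, -1.5, 13.2]
gripper_width: 0.001
grasp_force: 6.8
```

Run:
```python
from h import *
a=cams.read_camera("side")[120:240,190:350];b=cams.read_camera("top")[130:250,150:310]
cv2.imwrite("pics/c3.png",cv2.resize(np.hstack([a,b]),None,fx=2.5,fy=2.5,interpolation=cv2.INTER_CUBIC)[:,:,::-1])
```

```text
(no output)
```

View pics/c3.png

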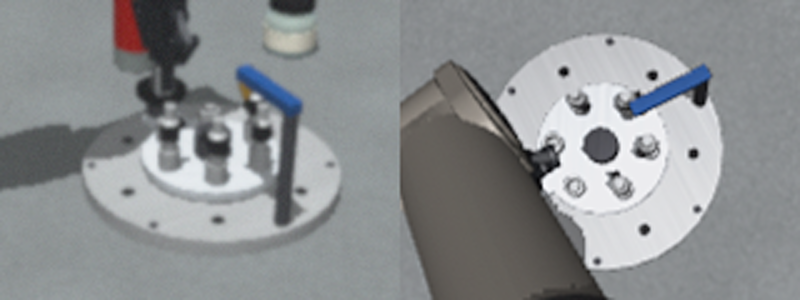

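The table has turned about 30° and the fingertips are still centred in the dish (165,90 in the side view). I continue.

Request:
arm_command(rows=[[[0,0.09,0.04,0,0],[0,0.08,0.04,0,0],[0,0.08,0.04,0,0],[0,0.09,0.02,0,0],[0,0.09,0.03,0,0],[0,0.09,0.02,0,0],[0,0.09,0.01,0,0],[0,0.09,0.01,0,0],[0,0.08,0.01,0,0],[0,0.04,0,0,0]]])

```text
t: 7.85
eef_pos: [0.5654, 0.1906, 0.06]
tool_rot: [-0.0, 0.981, 0.195, 0.001]
contact_force: [-2.1, -1.6, 12.3]
gripper_width: -0.004
grasp_force: 6.3
```

Run:
```python
from h import *
o=get_obs();print(o["eef_pos"],o["contact_force"])
a=cams.read_camera("side")[120:240,190:350];b=cams.read_camera("top")[130:250,150:310]
cv2.imwrite("pics/c4.png",cv2.resize(np.hstack([a,b]),None,fx=2.5,fy=2.5,interpolation=cv2.INTER_CUBIC)[:,:,::-1])
# table angle: rotate start picture? rectify cup tops / injector tops about axis and correlate with c1 crop
r=cv2.imread("pics/top0.png");n=cams.read_camera("top")[:,:,::-1]
ax=np.array([.5651,.0860])
def polar(im):
    th=np.radians(np.arange(0,360,.5));out=[]
    rr=np.linspace(.035,.072,20)
    X=np.array([[proj_(ax[0]+q*np.cos(t),ax[1]+q*np.sin(t)) for q in rr] for t in th],np.float32)
    return cv2.remap(im,X[...,0],X[...,1],cv2.INTER_LINEAR).mean(2)
p=cams.camera_params("top");M=p["K"]@np.linalg.inv(p["extrinsics"])[:3]
def proj_(x,y):
    v=M@[x,y,.059,1];return v[:2]/v[2]
A,B=polar(r),polar(n)
s=[(np.abs(np.roll(A,-k,0)-B)[:200].mean()+np.abs(np.roll(A,-k,0)-B)[420:].mean(),k/2) for k in range(80,160)]
print(sorted(s)[:4])
```

```text
[0.56539213 0.19062588 0.06001505] [-2.10030668 -1.61825428 12.29744913]
[(np.float64(62.891444444444446), 57.0), (np.float64(62.952416666666664), 57.5), (np.float64(63.040499999999994), 56.5), (np.float64(63.30911111111111), 58.0)]
```

View pics/c4.png

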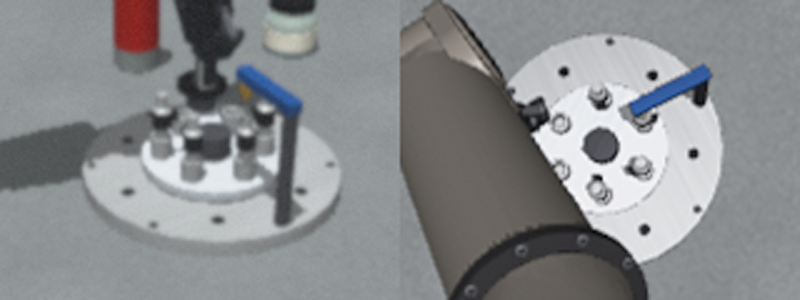

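The table has turned about 58.5°, judging by finger motion and picture correlation. I nudge it on to 60°, then ease up to see whether the plunger follows.

Request:
arm_command(rows=[[[0,0.02,0,0,0],[0,0.02,0,0,0],[0,0.005,0,0,0],[0,0,0,0,0],[0,0,0,0.05,0],[0,0,0,0.05,0],[0,0,0,0.04,0],[0,0,0,0.04,0],[0,0,0,0,0],[0,0,0,0,0]]])

```text
t: 9.25
eef_pos: [0.5672, 0.1904, 0.0698]
tool_rot: [-0.0, 0.981, 0.196, 0.001]
contact_force: [1.8, -1.3, 6.9]
gripper_width: -0.002
grasp_force: 3.2
```

At z 0.070 there is still 7 N of force, so the plunger followed the fingers up into the hole. I retreat straight up, then away.

Request:
arm_command(rows=[[[0,0,0,0.05,0],[0,0,0,0.1,0],[0,0,0,0.2,0],[0,0,0,0.4,0],[0,0,0,0.5,0],[0,0,0,0.5,0],[0,0,0,0.5,0],[0,0,0,0.5,0],[0,0,0,0,0],[0,0,0,0,0]]])

```text
t: 10.5
eef_pos: [0.5659, 0.19, 0.2339]
tool_rot: [0.0, 0.981, 0.196, -0.001]
contact_force: [-0.6, 0.4, 0.3]
gripper_width: 0.002
grasp_force: 0.0
```

Request:
arm_command(rows=[[[0,-0.2,-0.6,0,0],[0,-0.2,-0.6,0,0],[0,-0.2,-0.6,0,0],[0,-0.2,-0.6,0,0],[0,-0.2,-0.6,0,0],[0,-0.2,-0.6,0,0],[0,0,-0.6,0,0],[0,0,-0.6,0,0],[0,0,-0.6,0,0],[0,0,0,0,0]]])

```text
t: 11.75
eef_pos: [0.4931, -0.1369, 0.2329]
tool_rot: [-0.0, 0.981, 0.193, -0.001]
contact_force: [0.2, 0.8, -0.7]
gripper_width: 0.001
grasp_force: 0.0
```

Run:
```python
from h import *
o=get_obs();print(o["t"],o["eef_pos"],o["contact_force"])
s=cams.read_camera("side");im=cams.read_camera("top")
a=s[120:240,190:350];b=im[130:250,150:310]
cv2.imwrite("pics/c5.png",cv2.resize(np.hstack([a,b]),None,fx=2.5,fy=2.5,interpolation=cv2.INTER_CUBIC)[:,:,::-1])
g=cv2.cvtColor(im,cv2.COLOR_RGB2GRAY)
u=proj("top",[.5674,.191,.08]).astype(int);d=np.zeros_like(g)
sl=np.s_[u[1]-14:u[1]+14,u[0]-14:u[0]+14];d[sl]=g[sl]<60
n,l,st,ce=cv2.connectedComponentsWithStats(d);i=1+st[1:,4].argmax()
D=ray("top",ce[i],.08)[:2];v=D-[.5651,.0860];print(D,st[i],np.degrees(np.arctan2(v[1],v[0])))
```

```text
11.75 [ 0.49305753 -0.13689166  0.23294152] [ 0.22812261  0.78702648 -0.65583402]
[0.56636842 0.1898884 ] [182 176  20  20 306] 89.30048588857318
```

View pics/c5.png

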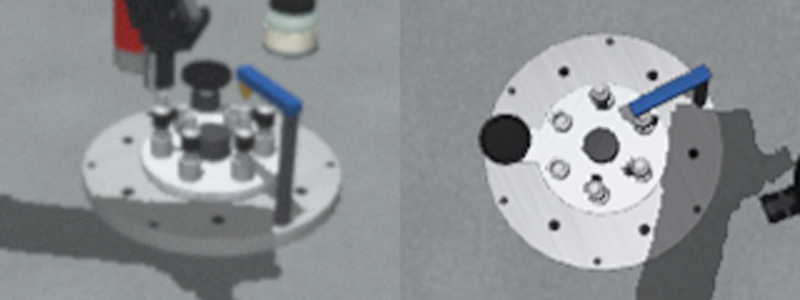

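The dish stands over the next hole (89.3° measured against 88.8° expected, within the play). The plunger is up, all four injectors are upright, and the hand is clear.

```bash
python3 -c "
from station import job;print(job.hand_in())"
```

```text
the job is handed in; nothing more can be done
None
```

I pressed the plunger fully in, turned the table about 60° clockwise and let the plunger spring out in the next hole; the last pictures show all four injectors upright and the hand clear, and I handed the job in at about 12 s (no verdict was returned).

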